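# Unlock the spare-parts carousel and hold the tall jar at the front

### The arm

A 6-joint arm with a two-finger parallel gripper is mounted at the origin on the work surface. World frame = base frame: x ahead of the robot, y to its left, z up, the work surface at z = 0. Lengths are in mm, angles in rad, forces in N, time in s.
With the tool pointing down it reaches from about 350 to 975 mm from the base axis. Payload 7.1 kg.
Tool frame: the origin (TCP) lies midway between the tips of the shut fingers; the grasp point (between the pads) lies 19 mm behind it (ctrl.tcp_to_grasp is the distance from the TCP to the grasp point, in mm); z points along the fingers, y is the line along which they close (so a half turn about z gives the same grasp; the last joint's range is limited). The gripper opens to 88 mm and grips with 3 to 60 N. Pads are 20 mm wide; open, the fingers measure 115 mm over their backs; the gripper's body (75 mm by 178 mm) begins 61 mm behind the grasp point.
Start: joints at [-1.17, 0.423, 1.63, -0, 1.089, -0.019], TCP at [254.751, -570.707, 222.675] pointing down, gripper open.
Joint ranges: [-3, 3], [-0.9, 2.11], [0.09, 2.58], [-1.31, 4.45], [0.11, 2.69], [-2.54, 2.54]. Speed limits (rad/s): [2.39, 2.39, 3.01, 3.14, 3.14, 3.14].

### API

Orientations are given as a rotation vector (axis times angle).
In Python, from workcell import get_obs, cams, ticket, boxes_of, ctrl gives the robot as it stands.
- The arm moves only by the shell command python3 -m creep 'ROWS' [OPENING]. ROWS is JSON, one flat list of numbers, 4 for each row, row after row: the shift along the world's x, y, z in m, then the turn about the world's z in rad. In form: [tx, ty, tz, spin, tx, ty, tz, spin, ...]. A call has 1 to 10 rows; each row is the pose to reach, as a shift and turn from the pose commanded when the call began; what a row does not reach only later rows make up. A row lasts 1/12 s, in which the tool goes at most 41.7 mm and 7.16 degrees, less where a joint would pass 70% of its speed; a pose out of reach is approached as far as the arm can. A call with a gripper value outside its range is refused whole. OPENING is the opening, from 0 (shut) to 1 (fully open), set as the call begins (- or left out, the last holds). The fingers move at their own pace and stop on an object; the grip force is fixed at half the most. Time passes only in rows, so rows that repeat a pose let the fingers close. It gives the time, the measured TCP pose, the force, the opening and the grip force at its end, in the units of the state.
- get_obs(): the state, without advancing time (a new reading comes with each control period).
- cams.get_image(name): name is "scene" or "top" or "wrist"; returns (picture, depth): 384x512x3 uint8, red, green, blue; 384x512 float32, mm along the optical axis (not along the pixel's ray), 0 where there is no reading.
- cams.get_calibration(name): a dict with "mtx" (3x3 intrinsics, pixels), "R" (3x3) and "t" (3): a world point X has camera coordinates R X + t; the wrist camera has in their place "mount" (4x4, takes a point from camera to tool coordinates, whose origin is the TCP and whose axes are the flange's). Camera axes: x right, y down, z forward; pixel columns grow to the right and rows downward; lengths in mm; the calibration is good to about 2 mm. The wrist camera is an equidistant fisheye: a pixel r from the principal point sees the ray r / f radians off the axis. A picture is of the moment at which its call begins: read the wrist's pose just before it. get_calibration takes no time and is no camera call.
- ticket.close_job(): hands the job in; it is judged then, once.
Trained networks look in the newest picture that a camera, given by its name, has taken for a name from the list of things; names that differ only in an ending like _2 or _b are one class to them, and where a whole thing is asked for, a point or a joint stands for the part that bears it (a point fixed in the world has none). Each returns a list of dicts, best first, with "score" (0 to 1); they miss things now and then, are a little off and sometimes report something else, mostly with a low value. They report only what shows in the picture. A call takes as long as a camera call.
- boxes_of(camera, target): "centre" ([column, row] in pixels, amid what is visible of it).
The state is a dict: "t": time; "qpos": joint angles; "qvel": joint speeds; "joint_torque": joint torques, N m; "ee_pos": TCP position; "orientation": TCP orientation; "ft_force": force on the tool from outside, world axes, zero at the start; "moment": the same for the moment, N m; "width": finger opening in mm; "grasp_force": force on a finger pad.
Only numpy, scipy, OpenCV 4.12 (cv2) and the standard library are available. Lean on these libraries where they do the work, as an engineer would, in place of code of your own. Each camera call takes 0.05 s, during which the arm holds its last target. There are 200 camera calls.

### The job

Draw the locking pin straight up out of the parts carousel and park it upright in the U-shaped notch beside it, hanging by its collar, and let go of it. Then turn the carousel until the tall jar stands at the front, in line with the pointer tongue of the base, and finish while still gripping the square wooden handle in the middle so that the turntable is held still. Keep all jars standing in their places and leave the mug, the soap bottle and the wrench alone.

Things in the scene. Friction and masses are not known exactly. Their poses are not given: they have to be found in the camera images.
- base: Fixed grey carousel base on the counter: round foot 230 mm across, 18 mm high. Origin on the turntable's axis at counter height, z up. The FRONT is its +x, shown by a pointer tongue sticking out from under the turntable, roughly away from the robot (within 20 degrees). The pin's lug and the parking block stick out on its +y side. Place and yaw differ each time.
- pointer (a point): Tip of the pointer tongue (24 mm wide, 14 mm high), 199 mm from the axis along the base's +x: the front direction.
- bore (a point): Mouth of the base's bore for the locking pin, 20 mm above the counter, 165 mm from the axis, at (-82.5, 143) mm in the base frame. Bore 13 mm wide, vertical, right through. The turntable's ear (12 mm thick, top 34 mm above the counter, same 13 mm hole) lies over it while locked.
- notch (a point): Pin's seat in the grey parking block, at (-60, 205) mm in the base frame, on the level of the block's top, 36 mm above the counter. Vertical U slot 16 mm wide between two walls along the base's y (each 14 mm thick, 36 mm long), open at the top and to the base's +y, closed by an 8 mm wall towards the axis; it runs from 16 mm short of this point to 18 mm beyond it, and down to the counter.
- pin: Loose upright steel pin, 64 to 100 g. Origin on its axis under its collar, z up. Collar 30 mm across, z 0 to 5 mm; round grip 16 mm across, z 5 to 45 mm; shank below 10 mm across, 31 mm long, tip tapered. At first in the bore through the ear, collar on the ear (origin 34 mm above the counter), blocking the turntable. Parked: shank in the slot, collar on both walls (origin at 36 mm).
- turntable (a joint): Angle of the turntable in the base, rad, positive counter-clockwise from above; 0 at the start (locked), free to 6.3 either way once the pin is out. Stays where it is left (friction about 0.06 N m).
- table_top (a point): Centre of the wooden turntable's upper face, 34 mm above the counter. Turntable 276 mm across; six places 95 mm from the axis at 30, 90, 150, 210, 270, 330 degrees from the base's +x when locked. Each jar stands loose between four pegs 18 mm high and is carried along. The ear reaches 182 mm from the axis.
- handle (a point): Square wooden grip block, 34 x 34 mm, 65 mm high, fixed on a steel column at the middle of the turntable and turning with it. This point is its centre, on the axis, 197.5 mm above the counter (block from 165 to 230 mm); x and y along its sides, parallel to the base's x and y when the joint is 0.
- tall_jar: The tall jar: white plastic with steel cap, 64 mm across, 120 mm high (top 154 mm above the counter), 140 to 280 g. Origin at the centre of its underside. It is in any one of the six places.
- jar1: Short jar: white plastic with steel cap, 64 mm across, 72 mm high (top 106 mm above the counter). Origin at the centre of its underside. In another of the six places.
- jar2: Short jar: white plastic with steel cap, 64 mm across, 72 mm high (top 106 mm above the counter). Origin at the centre of its underside. In another of the six places.
- jar3: Short jar: white plastic with steel cap, 64 mm across, 72 mm high (top 106 mm above the counter). Origin at the centre of its underside. In another of the six places.
- jar4: Short jar: white plastic with steel cap, 64 mm across, 72 mm high (top 106 mm above the counter). Origin at the centre of its underside. In another of the six places.
- jar5: Short jar: white plastic with steel cap, 64 mm across, 72 mm high (top 106 mm above the counter). Origin at the centre of its underside. In another of the six places.
- mug: White mug, 76 mm across, 90 mm high, standing on the counter; origin at the centre of its underside. Leave alone.
- soap: Grey soap bottle with cap, 68 mm across, 190 mm high, standing on the counter; origin at the centre of its underside. Leave alone.
- wrench: Steel wrench lying on the counter, about 200 mm long; its x runs along it. Leave alone.

How it is judged (in metres and radians):
On the way, in this order (a step that is already met when the one before it is completed fails the run):
1. the pin is drawn out of the bore and ear (z of pin in the frame of bore above 0.047 m), for 0.1 s.
2. the pin is parked upright in the notch on its collar and released (horizontal distance between pin and notch below 0.011 m and z of pin in the frame of notch between -0.004 and 0.004 m and angle between pin's own z axis and vertical below 0.15 rad and contact force between pin and the fingers below 0.1 N), for 0.2 s.
At the end, for the whole second after the job is handed in: Tall jar at the front (centre within 13 mm of the line to the pointer), turntable still, fingers gripping the square handle with over 5 N; pin released, upright on its collar in the notch (within 11 mm, 4 mm in height); all jars upright in their places (within 10 mm) (all of step 2 and x of tall_jar in the frame of base above 0.08 m and y of tall_jar in the frame of base between -0.013 and 0.013 m and velocity of joint turntable between -0.05 and 0.05 rad/s and contact force between square_handle and the fingers above 5 N and angle between each of tall_jar, jar1, jar2, jar3, jar4, jar5's own z axis and vertical below 0.15 rad and horizontal distance between tall_jar and base between 0.085 and 0.105 m and horizontal distance between jar1 and base between 0.085 and 0.105 m and horizontal distance between jar2 and base between 0.085 and 0.105 m and horizontal distance between jar3 and base between 0.085 and 0.105 m and horizontal distance between jar4 and base between 0.085 and 0.105 m and horizontal distance between jar5 and base between 0.085 and 0.105 m and z of each of tall_jar, jar1, jar2, jar3, jar4, jar5 in the frame of base below 0.042 m); the arm keeps its last pose, push and grip.
It fails at once if a jar is tipped over (angle between any of tall_jar, jar1, jar2, jar3, jar4, jar5's own z axis and vertical above 0.4 rad).
It fails at once if the mug, the soap bottle or the wrench is pushed away (distance of any of mug, soap, wrench from where it was at the start of the episode above 0.03 m).
It also fails if it takes over 64 s, if anything falls off the work surface, if the arm or the gripper's body presses on something with over 40 N, if the wrist force passes 120 N, or if a joint passes its speed limit or range.

## Working session

There is one attempt and no reset: what is moved stays moved. The work goes in short steps, Python scripts to look and compute and a shell command to move; the robot and the scene stay as the last step left them, time stands still between calls to the robot, and variables do not carry over. Pictures are saved under pics/ and viewed, at most 10 in all, crops included, and the job is handed in when it is done.

```bash
ls; mkdir -p pics; cat > h.py <<'E'
import numpy as np, cv2
from scipy.spatial.transform import Rotation as Rn
from workcell import get_obs, cams, ticket, boxes_of, ctrl
def pts(name,img_d=None):
    d=img_d; c=cams.get_calibration(name); K=c['mtx']; h,w=d.shape
    u,v=np.meshgrid(np.arange(w),np.arange(h))
    P=np.stack([(u-K[0,2])/K[0,0]*d,(v-K[1,2])/K[1,1]*d,d],-1)
    return (P-np.array(c['t']).ravel())@np.array(c['R'])
E
python3 - <<'E'
from h import *
o=get_obs(); print({k:np.round(v,3) for k,v in o.items()})
a=[]
for n in ['top','scene']:
    p,d=cams.get_image(n); np.savez(f'{n}.npz',p=p,d=d); cv2.imwrite(f'pics/{n}0.png',p[:,:,::-1])
    X=pts(n,d)
    for t in ['base','pin','tall_jar','handle','mug','soap','wrench','turntable','jar1']:
        for r in boxes_of(n,t)[:6 if t=='jar1' else 1]:
            c=np.array(r['centre']); i=np.round(c).astype(int); print(n,t,round(r['score'],2),c.round(0),X[i[1],i[0]].round(0))
    print(cams.get_calibration(n))
print(cams.get_calibration('wrist'), ctrl.tcp_to_grasp)
E
```

```text
pics
{'t': np.float64(0.0), 'qpos': array([-1.17 ,  0.424,  1.631, -0.   ,  1.089, -0.019]), 'qvel': array([ 0.001,  0.001, -0.001,  0.001,  0.   ,  0.   ]), 'joint_torque': array([-0.0000e+00, -5.4463e+01, -2.7367e+01,  6.4000e-02,  2.3000e-02,
       -0.0000e+00]), 'ee_pos': array([ 254.524, -570.21 ,  221.912]), 'orientation': array([-3.071, -0.654,  0.   ]), 'ft_force': array([ 0.386,  0.854, -0.216]), 'moment': array([-0.007,  0.023, -0.091]), 'grasp_force': np.float64(0.0), 'width': np.float64(87.732)}
top base 0.82 [277. 191.] [586. -44.  35.]
top pin 0.48 [236. 208.] [523.  94.  79.]
top tall_jar 0.8 [254. 181.] [604.  35. 154.]
top handle 0.94 [277. 191.] [586. -44.  35.]
top soap 0.57 [148. 181.] [602. 374. 138.]
top wrench 0.8 [160. 246.] [392. 359.   9.]
top turntable 0.87 [277. 190.] [589. -44.  39.]
top jar1 0.73 [296. 166.] [ 662. -102.  105.]
top jar1 0.72 [266. 163.] [671.  -3. 105.]
top jar1 0.59 [308. 188.] [ 589. -141.  112.]
top jar1 0.56 [262. 210.] [515.   8. 111.]
top jar1 0.5 [291. 211.] [514. -86. 105.]
{'mtx': array([[385.92416168,   0.        , 254.6474039
[... 1124 characters left out ...]
01324187],
       [ 0.68518331,  0.41801093, -0.59648193],
       [-0.50054093, -0.32469188, -0.80251726]]), 't': array([ 316.21163406, -334.0761143 , 1573.31446833])}
{'mtx': array([[297.31863964,   0.        , 255.89172668],
       [  0.        , 297.31863964, 194.73534667],
       [  0.        ,   0.        ,   1.        ]]), 'mount': array([[-6.80803698e-04, -9.67647324e-01, -2.52305751e-01,
         6.88256010e+01],
       [ 9.99999719e-01, -5.79839561e-04, -4.74516758e-04,
         1.12932354e-01],
       [ 3.12868015e-04, -2.52306003e-01,  9.67647448e-01,
        -1.60538910e+02],
       [ 0.00000000e+00,  0.00000000e+00,  0.00000000e+00,
         1.00000000e+00]])} 18.700000000000003
```

View pics/top0.png

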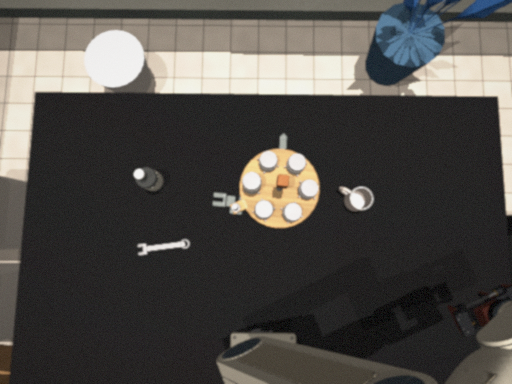

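View pics/scene0.png

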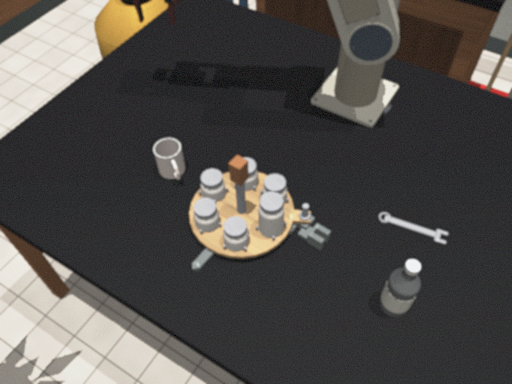

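The top view shows the carousel centred near (280,188), pointer tip at about (283,135), notch at (219,200), pin at (236,208) and tall jar at (252,182), on the left. The mug is on the right at (358,198). Next I fit the base pose.

```bash
python3 - <<'E'
from h import *
from scipy.optimize import least_squares
for n in ['top','scene']:
    f=np.load(n+'.npz'); X=pts(n,f['d']); p=f['p'].astype(int)
    r=np.hypot(X[...,0]-590,X[...,1]+45)
    wood=(p[...,0]-p[...,2]>60)&(abs(X[...,2]-34)<8)&(r<170)
    Q=X[wood]; h=cv2.convexHull(Q[:,:2].astype(np.float32))[:,0]
    s=least_squares(lambda q:np.hypot(h[:,0]-q[0],h[:,1]-q[1])-q[2],[590,-45,138],loss='soft_l1').x
    print(n,'disc',s.round(1),Q[:,2].mean().round(1))
    hd=(X[...,2]>200)&(X[...,2]<245)&(r<60); print(' handle',X[hd].mean(0).round(1),hd.sum(), cv2.minAreaRect(X[hd][:,:2].astype(np.float32)))
    for zl,zh in [(100,112),(148,160)]:
        m=((X[...,2]>zl)&(X[...,2]<zh)&(r<150)).astype(np.uint8)
        k,l,st,c=cv2.connectedComponentsWithStats(m)
        for i in range(1,k):
            if st[i,4]>25:
                a=X[l==i]; print('  jar',zl,np.median(a,0).round(1),st[i,4], 'ang',np.degrees(np.arctan2(a[:,1].mean()-s[1],a[:,0].mean()-s[0])).round(1))
    m=(X[...,2]>8)&(X[...,2]<22)&(r>145)&(r<230)&(X[...,0]>690)
    a=X[m]
    if len(a): i=np.argmax(np.hypot(a[:,0]-s[0],a[:,1]-s[1])); c=a.mean(0); print(' pointer',c.round(1),len(a),a[i].round(1),'yaw',np.degrees(np.arctan2(c[1]-s[1],c[0]-s[0])).round(2))
    m=(abs(X[...,2]-36)<6)&(r>180)&(r<260)&(X[...,1]>110); print(' block',X[m].mean(0).round(1),m.sum())
    m=(X[...,2]>60)&(X[...,2]<90)&(r>145)&(r<200); print(' pin',np.median(X[m],0).round(1),m.sum())
E
```

```text
top disc [598.3 -50.1 137. ] 34.9
 handle [597.  -49.3 229.3] 145 ((598.28662109375, -50.032432556152344), (33.904815673828125, 33.531272888183594), 85.2350845336914)
  jar 100 [684.   -9.6 107.1] 218 ang 25.6
  jar 100 [ 675.4 -102.5  106.6] 219 ang -34.4
  jar 100 [ 589.6 -144.5  107. ] 226 ang -94.7
  jar 100 [520.5   4.8 106.6] 230 ang 145.2
  jar 100 [513.5 -89.3 106.7] 228 ang -154.5
  jar 148 [606.5  44.7 155.1] 244 ang 85.2
 pointer [761.6 -68.3  14. ] 119 [ 709.6 -240.3    8. ] yaw -6.39
 block [554.7 154.1  36.4] 110
 pin [526.4  97.7  79.3] 19
scene disc [600.2 -49.2 137.5] 34.8
 handle [605.4 -46.6 223. ] 317 ((601.2003173828125, -49.629722595214844), (36.29947280883789, 36.98731994628906), 85.04547119140625)
  jar 100 [504.5 -76.  106.8] 110 ang -162.7
  jar 100 [ 594.4 -143.9  106.7] 310 ang -93.7
  jar 100 [523.8   5.1 106.4] 323 ang 144.8
  jar 100 [608.9 -44.  106.1] 27 ang 22.2
  jar 100 [ 679.7 -102.6  106.6] 361 ang -34.0
  jar 100 [633.2  58.9 105.7] 70 ang 74.8
  jar 100 [688.4  -8.5 106.6] 383 ang 24.7
  jar 148 [610.2  44.9 154.6] 390 ang 84.1
 pointer [764.2 -63.   14.4] 228 [799.4 -65.3  15.8] yaw -4.81
 block [557.9 154.7  36.1] 216
 pin [533.5  99.9  77.1] 53
```

Base is at about (599,-50) with yaw about -4.75°. That puts the pin near (528.6,99.5) and the notch near (556,159.5). The tall jar is at +90° in the base frame, so the table needs a -90° turn. I'll move above the pin with the finger closing line at 55°, which keeps the body clear of the tall jar.

```bash
python3 -m creep '[0.01,0.025,0.01,0.1, 0.025,0.06,0.02,0.2, 0.04,0.1,0.03,0.3, 0.055,0.133,0.03,0.42, 0.068,0.167,0.03,0.53, 0.082,0.2,0.03,0.64, 0.096,0.235,0.03,0.74, 0.11,0.268,0.03,0.85, 0.123,0.3,0.03,0.95, 0.137,0.335,0.03,1.06]' 1
python3 -m creep '[0.014,0.0335,0,0.106, 0.027,0.067,0,0.212, 0.041,0.1,0,0.318, 0.055,0.134,0,0.424, 0.068,0.167,0,0.53, 0.082,0.2,0,0.636, 0.096,0.235,0,0.742, 0.11,0.268,0,0.848, 0.123,0.3,-0.01,0.954, 0.137,0.335,-0.02,1.06]'
python3 -m creep '[0,0,0,0, 0,0,0,0]'
cat >> h.py <<'E'
def wrist_look(fn):
    o=get_obs(); p,d=cams.get_image('wrist'); cv2.imwrite('pics/'+fn+'.png',p[:,:,::-1])
    c=cams.get_calibration('wrist'); K=c['mtx']; h,w=d.shape
    u,v=np.meshgrid(np.arange(w),np.arange(h)); a=(u-K[0,2])/K[0,0]; b=(v-K[1,2])/K[1,1]
    th=np.hypot(a,b); k=np.where(th<1e-6,1,np.tan(np.minimum(th,1.5))/np.maximum(th,1e-6))
    P=np.stack([a*k*d,b*k*d,d],-1); P[(d==0)|(th>1.4)]=np.nan
    M=c['mount']; P=P@M[:3,:3].T+M[:3,3]
    return p,d,P@Rn.from_rotvec(o['orientation']).as_matrix().T+o['ee_pos'],o
E
python3 - <<'E'
from h import *
p,d,X,o=wrist_look('w1'); print(o['ee_pos'].round(1),o['qpos'].round(2))
for t in ['pin','notch','base','handle']:
    for r in boxes_of('wrist',t)[:2]:
        i=np.round(r['centre']).astype(int); print(t,round(r['score'],2),i,X[i[1],i[0]].round(1))
m=(X[...,2]>73)&(X[...,2]<84)&(np.hypot(X[...,0]-528,X[...,1]-99)<25); a=X[m]
print('pin top',a.mean(0),m.sum(),cv2.minEnclosingCircle(a[:,:2].astype(np.float32)))
m=(abs(X[...,2]-36)<3)&(np.hypot(X[...,0]-556,X[...,1]-159)<45)&(X[...,1]>125); a=X[m]
print('block',a.mean(0),m.sum(),cv2.minAreaRect(a[:,:2].astype(np.float32)))
E
```

```text
t: 1.83
ee_pos: [392.1, -234.4, 253.0]
orientation: [2.315, 2.123, 0.0]
ft_force: [1.0, -0.8, -0.1]
width: 87.7
grasp_force: 0.0
t: 2.67
ee_pos: [529.6, 101.0, 233.1]
orientation: [0.923, 3.001, 0.001]
ft_force: [0.7, -1.0, 0.8]
width: 88.2
grasp_force: 0.0
t: 2.83
ee_pos: [528.7, 100.8, 232.0]
orientation: [-0.927, -3.001, 0.001]
ft_force: [-0.5, -0.9, -0.5]
width: 88.1
grasp_force: 0.0
[528.7 100.8 232. ] [ 0.17  0.29  1.81 -0.    1.04 -0.81]
notch 0.89 [220 215] [545.4  33.4  32.3]
base 0.72 [223 217] [549.8  35.   32.2]
handle 0.82 [212 225] [550.8  16.2  31.1]
pin top [527.66421267  98.66715893  77.22346316] 170 ((527.9057006835938, 98.58712768554688), 7.908956527709961)
block [554.74043024 154.25923236  34.44486682] 823 ((555.6015014648438, 155.4891357421875), (41.760372161865234, 44.64691925048828), 85.50725555419922)
```

View pics/w1.png

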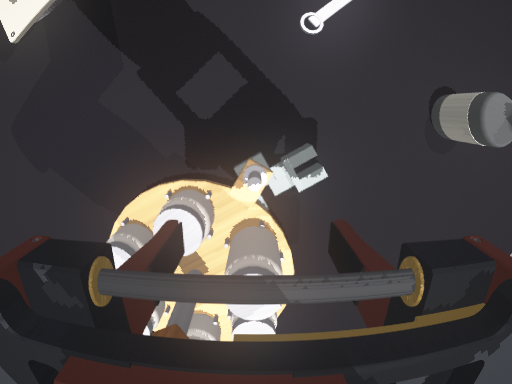

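The wrist view shows the pin at (253,177), the notch at (305,168) with its opening to the right, and the tall jar at (252,245). The pin measures (527.8,98.7) and the pin-to-notch offset is about (28,60) mm. I descend and grip.

```bash
python3 -m creep '[-0.001,-0.002,-0.02,0, -0.001,-0.002,-0.045,0, -0.001,-0.002,-0.07,0, -0.001,-0.002,-0.095,0, -0.001,-0.002,-0.12,0, -0.001,-0.002,-0.14,0, -0.001,-0.002,-0.16,0, -0.001,-0.002,-0.175,0, -0.001,-0.002,-0.186,0, -0.001,-0.002,-0.186,0]' 1
python3 -m creep '[0,0,0,0, 0,0,0,0, 0,0,0,0, 0,0,0,0, 0,0,0,0, 0,0,0,0, 0,0,0,0, 0,0,0,0]' 0
```

```text
t: 3.92
ee_pos: [526.6, 96.3, 45.1]
orientation: [-0.933, -2.997, 0.002]
ft_force: [-0.0, -0.7, -0.4]
width: 87.4
grasp_force: 0.0
t: 4.58
ee_pos: [527.8, 97.4, 46.8]
orientation: [0.931, 3.0, 0.0]
ft_force: [0.1, -0.2, -0.1]
width: 37.8
grasp_force: 0.0
```

```bash
python3 -m creep '[0,0,0,0, 0,0,0,0, 0,0,0,0, 0,0,0,0, 0,0,0,0, 0,0,0,0]' 0
```

```text
t: 5.08
ee_pos: [527.8, 97.3, 46.6]
orientation: [0.931, 3.0, 0.0]
ft_force: [0.5, 0.4, -0.6]
width: 15.8
grasp_force: 30.0
```

Gripped at 15.8 mm with 30 N. Next a straight lift of 55 mm, then over to the notch.

```bash
python3 -m creep '[0,0,0.006,0, 0,0,0.013,0, 0,0,0.02,0, 0,0,0.028,0, 0,0,0.036,0, 0,0,0.044,0, 0,0,0.05,0, 0,0,0.055,0, 0,0,0.055,0, 0,0,0.055,0]' 0
python3 -m creep '[0.004,0.008,0,0, 0.008,0.018,0,0, 0.013,0.028,0,0, 0.018,0.039,0,0, 0.023,0.05,0,0, 0.026,0.056,0,0, 0.028,0.06,0,0, 0.028,0.06,0,0, 0.028,0.06,0,0]' 0
python3 - <<'E'
from h import *
p,d,X,o=wrist_look('w2'); print(o['ee_pos'].round(1),o['width'],o['grasp_force'])
c=o['ee_pos'][:2]
m=(abs(X[...,2]-35)<4)&(np.hypot(X[...,0]-556,X[...,1]-159)<45)&(X[...,1]>125); a=X[m]
print('block',a.mean(0),m.sum(),cv2.minAreaRect(a[:,:2].astype(np.float32)))
for lo,hi in [(60,82),(84,90),(96,140)]:
    m=(X[...,2]>lo)&(X[...,2]<hi)&(np.hypot(*(X[...,:2]-c).transpose(2,0,1))<18); a=X[m]
    if m.sum()>5: print('pin',lo,a.mean(0),m.sum(),cv2.minEnclosingCircle(a[:,:2].astype(np.float32)))
cv2.imwrite('pics/w2c.png',cv2.resize(p[60:260,130:400,::-1],None,fx=2.5,fy=2.5))
p,d=cams.get_image('top'); Y=pts('top',d)
m=(abs(Y[...,2]-36)<5)&(np.hypot(Y[...,0]-556,Y[...,1]-159)<60)&(Y[...,1]>125);print('top',cv2.minAreaRect(Y[m][:,:2].astype(np.float32)))
E
```

```text
t: 5.92
ee_pos: [527.9, 97.3, 102.0]
orientation: [0.931, 3.0, 0.0]
ft_force: [0.2, -0.6, -0.8]
width: 15.6
grasp_force: 30.0
t: 6.67
ee_pos: [555.5, 157.5, 101.5]
orientation: [-0.93, -3.0, 0.001]
ft_force: [-0.2, -1.1, -0.7]
width: 15.6
grasp_force: 30.0
[555.5 157.5 101.5] 15.568358716844259 29.999871253967285
block [546.46602881 158.42798943  34.32502152] 1261 ((555.32861328125, 155.7376708984375), (41.702308654785156, 44.30448532104492), 85.37191009521484)
pin 84 [544.50712191 164.19503263  88.46930327] 52 ((548.5550537109375, 161.7530517578125), 12.390669822692871)
pin 96 [550.72697314 160.90733205 123.27507158] 2304 ((551.393798828125, 160.26156616210938), 15.499407768249512)
top ((0.0, 0.0), (0.0, 0.0), 0.0)
```

View pics/w2c.png

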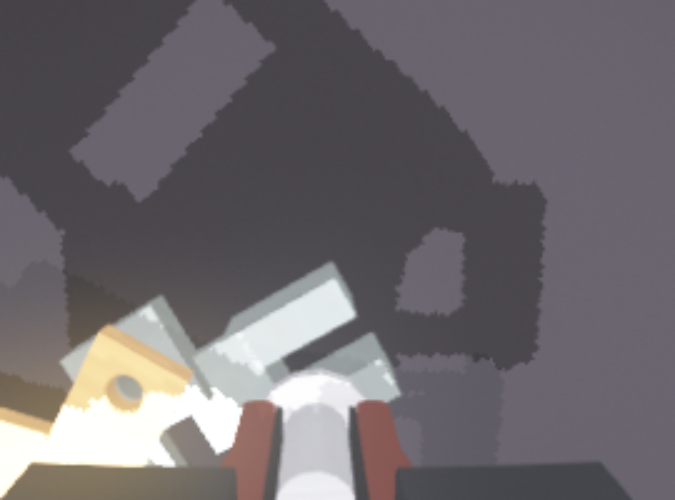

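The pin is clear of the ear, whose empty hole is visible at about (125,388). It hangs over the notch, whose slot is at about (325,345), within about 1 mm of the seat. I lower it 51 mm.

```bash
python3 -m creep '[0.001,0.001,-0.005,0, 0.001,0.001,-0.01,0, 0.001,0.001,-0.016,0, 0.001,0.001,-0.022,0, 0.001,0.001,-0.028,0, 0.001,0.001,-0.034,0, 0.001,0.001,-0.04,0, 0.001,0.001,-0.046,0, 0.001,0.001,-0.051,0, 0.001,0.001,-0.051,0]' 0
python3 -m creep '[0,0,-0.001,0, 0,0,-0.001,0, 0,0,-0.001,0]' 0
```

```text
t: 7.6
ee_pos: [556.0, 158.1, 49.4]
orientation: [-0.931, -2.999, 0.001]
ft_force: [0.1, -0.0, -0.8]
width: 15.6
grasp_force: 30.0
t: 7.85
ee_pos: [557.0, 158.4, 49.9]
orientation: [0.931, 3.0, 0.0]
ft_force: [-0.1, -0.6, -1.1]
width: 15.6
grasp_force: 30.0
```

```bash
python3 -m creep '[0,0,-0.001,0, 0,0,-0.0015,0, 0,0,-0.0015,0]' 0
python3 -m creep '[0,0,0,0, 0,0,0,0, 0,0,0,0, 0,0,0,0, 0,0,0,0, 0,0,0,0, 0,0,0,0, 0,0,0,0]' 0.6
```

```text
t: 8.1
ee_pos: [557.1, 158.4, 48.6]
orientation: [0.931, 3.0, 0.001]
ft_force: [-0.6, -0.4, 2.9]
width: 15.4
grasp_force: 30.0
t: 8.77
ee_pos: [556.7, 158.3, 48.1]
orientation: [-0.931, -3.0, 0.0]
ft_force: [0.4, 0.4, -0.2]
width: 52.5
grasp_force: 0.0
```

The collar seated with a 3 N contact and the pin is released. I go straight up and look.

```bash
python3 -m creep '[0,0,0.005,0, 0,0,0.015,0, 0,0,0.035,0, 0,0,0.06,0, 0,0,0.09,0, 0,0,0.12,0, 0,0,0.15,0, 0,0,0.18,0, 0,0,0.2,0, 0,0,0.215,0]' 1
python3 - <<'E'
from h import *
p,d,X,o=wrist_look('w3'); print(o['ee_pos'].round(1))
m=(X[...,2]>74)&(X[...,2]<86)&(np.hypot(X[...,0]-556,X[...,1]-159)<25); a=X[m]
print('pin top',a.mean(0),m.sum(),cv2.minEnclosingCircle(a[:,:2].astype(np.float32)))
m=(abs(X[...,2]-35)<4)&(np.hypot(X[...,0]-556,X[...,1]-159)<45)&(X[...,1]>125); a=X[m]
print('block',cv2.minAreaRect(a[:,:2].astype(np.float32)))
E
```

```text
t: 9.6
ee_pos: [557.5, 158.5, 267.0]
orientation: [0.93, 2.997, 0.004]
ft_force: [0.4, -0.6, -0.6]
width: 87.9
grasp_force: 0.0
[557.5 158.5 267. ]
pin top [556.05344558 158.62255681  79.2100779 ] 145 ((556.222412109375, 158.30929565429688), 8.050220489501953)
block ((554.8145751953125, 155.35426330566406), (42.19453811645508, 44.648799896240234), 85.43082427978516)
```

View pics/w3.png

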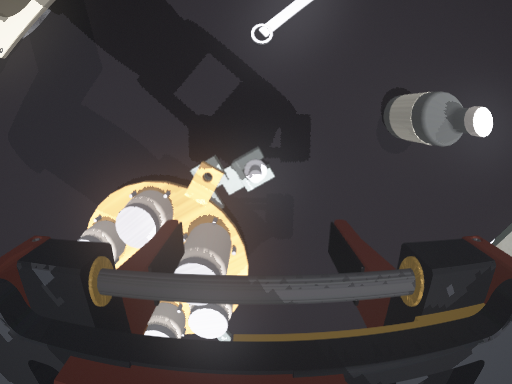

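The pin hangs upright in the notch at (253,170), measured 79 mm at the top and within about 1.5 mm of the seat. Next is the handle: shift (+41,-208) mm, spin +0.52 rad, then descend to TCP z≈186.

```bash
python3 -m creep '[0.004,-0.02,0.005,0.05, 0.009,-0.045,0.01,0.11, 0.014,-0.07,0.01,0.17, 0.019,-0.095,0.01,0.23, 0.024,-0.12,0.01,0.3, 0.029,-0.145,0.01,0.36, 0.034,-0.17,0.01,0.43, 0.038,-0.19,0.01,0.48, 0.041,-0.208,0.01,0.52, 0.041,-0.208,0.01,0.52]' 1
python3 -m creep '[0,0,0,0, 0,0,0,0]'
python3 - <<'E'
from h import *
p,d,X,o=wrist_look('w4'); print(o['ee_pos'].round(1),np.degrees(2*np.arctan2(o['orientation'][1],o['orientation'][0])-np.pi/2).round(1))
m=(abs(X[...,2]-230)<8)&(np.hypot(X[...,0]-599,X[...,1]+50)<40); a=X[m]
print('handle',m.sum()); 
if m.sum()>20: print(a.mean(0),cv2.minAreaRect(a[:,:2].astype(np.float32)))
E
```

```text
t: 10.48
ee_pos: [597.9, -52.5, 273.1]
orientation: [0.13, 3.139, -0.001]
ft_force: [0.2, 1.4, -0.1]
width: 87.7
grasp_force: 0.0
t: 10.65
ee_pos: [597.4, -49.1, 273.1]
orientation: [-0.13, -3.138, -0.001]
ft_force: [0.7, -0.6, 0.4]
width: 87.9
grasp_force: 0.0
[597.4 -49.1 273.1] -274.8
handle 2033
[597.55417034 -50.58414623 228.03785609] ((598.7745361328125, -50.70880126953125), (33.86320495605469, 34.05895233154297), 85.12252044677734)
```

View pics/w4.png

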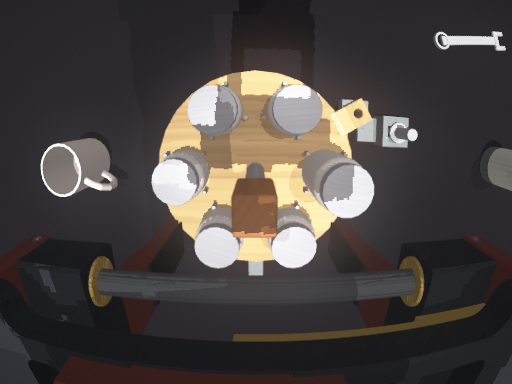

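The handle at (255,207) is between the fingers, square with them, at (598.7,-50.7). The tall jar is at (338,182) and the parked pin at (400,132). I descend 85 mm and grip.

```bash
python3 -m creep '[0.001,-0.0015,-0.01,0, 0.001,-0.0015,-0.025,0, 0.001,-0.0015,-0.04,0, 0.001,-0.0015,-0.055,0, 0.001,-0.0015,-0.07,0, 0.001,-0.0015,-0.08,0, 0.001,-0.0015,-0.085,0, 0.001,-0.0015,-0.085,0, 0.001,-0.0015,-0.085,0]' 1
python3 -m creep '[0,0,0,0, 0,0,0,0, 0,0,0,0, 0,0,0,0, 0,0,0,0, 0,0,0,0, 0,0,0,0, 0,0,0,0, 0,0,0,0, 0,0,0,0]' 0
python3 -m creep '[0,0,0,0, 0,0,0,0, 0,0,0,0]' 0
```

```text
t: 11.45
ee_pos: [598.9, -50.9, 188.2]
orientation: [-0.128, -3.139, 0.0]
ft_force: [0.4, -0.1, 0.1]
width: 87.5
grasp_force: 0.0
t: 12.28
ee_pos: [598.8, -50.5, 188.2]
orientation: [0.128, 3.139, 0.001]
ft_force: [0.1, 4.2, 0.4]
width: 33.7
grasp_force: 30.0
t: 12.53
ee_pos: [598.8, -50.6, 188.2]
orientation: [-0.128, -3.139, -0.001]
ft_force: [0.9, 5.4, 0.1]
width: 34.1
grasp_force: 30.0
```

Gripped at 34 mm and 30 N. I turn it -1.571 rad gently, in three calls.

```bash
python3 -m creep '[0,0,0,-0.015, 0,0,0,-0.04, 0,0,0,-0.08, 0,0,0,-0.13, 0,0,0,-0.19, 0,0,0,-0.25, 0,0,0,-0.31, 0,0,0,-0.37, 0,0,0,-0.43, 0,0,0,-0.49]' 0
python3 -m creep '[0,0,0,-0.06, 0,0,0,-0.12, 0,0,0,-0.18, 0,0,0,-0.24, 0,0,0,-0.3, 0,0,0,-0.36, 0,0,0,-0.42, 0,0,0,-0.48, 0,0,0,-0.54, 0,0,0,-0.6]' 0
python3 -m creep '[0,0,0,-0.06, 0,0,0,-0.12, 0,0,0,-0.18, 0,0,0,-0.24, 0,0,0,-0.3, 0,0,0,-0.36, 0,0,0,-0.41, 0,0,0,-0.45, 0,0,0,-0.471, 0,0,0,-0.48]' 0
python3 -m creep '[0,0,0,0, 0,0,0,0, 0,0,0,0]' 0
cat > chk.py <<'E'
from h import *
o=get_obs(); print(o['ee_pos'].round(1),np.degrees(2*np.arctan2(o['orientation'][1],o['orientation'][0])-np.pi/2).round(1),o['width'],o['grasp_force'])
p,d,X,o=wrist_look('w5')
b=np.array([598.7,-50.6]); y=np.radians(-4.8); R=np.array([[np.cos(y),np.sin(y)],[-np.sin(y),np.cos(y)]])
p2,d2=cams.get_image('scene'); cv2.imwrite('pics/s5.png',p2[:,:,::-1]); p3,d3=cams.get_image('top')
for n,Z in [('wrist',X),('scene',pts('scene',d2)),('top',pts('top',d3))]:
    r=np.hypot(Z[...,0]-b[0],Z[...,1]-b[1])
    for zl,zh in [(100,111),(149,159)]:
        k,l,st,c=cv2.connectedComponentsWithStats(((Z[...,2]>zl)&(Z[...,2]<zh)&(r<135)&(r>55)).astype(np.uint8))
        for i in range(1,k):
            if st[i,4]>80:
                a=Z[l==i]; c2,rad=cv2.minEnclosingCircle(a[:,:2].astype(np.float32)); q=R@(np.array(c2)-b); print(n,zl,q.round(1),'R',round(rad,1),'rad',np.hypot(*q).round(1),'ang',np.degrees(np.arctan2(q[1],q[0])).round(1))
    m=(Z[...,2]>74)&(Z[...,2]<86)&(np.hypot(Z[...,0]-556,Z[...,1]-159)<25)
    if m.sum(): print(n,'pin top',Z[m].mean(0).round(1),m.sum())
E
python3 chk.py
```

```text
t: 13.37
ee_pos: [598.8, -50.5, 188.1]
orientation: [-0.89, -3.013, -0.001]
ft_force: [1.2, 5.8, 0.5]
width: 33.8
grasp_force: 30.0
t: 14.2
ee_pos: [598.9, -50.4, 188.2]
orientation: [-1.74, -2.615, -0.002]
ft_force: [1.3, 6.2, -0.1]
width: 33.7
grasp_force: 30.0
t: 15.03
ee_pos: [599.0, -50.4, 188.1]
orientation: [-2.31, -2.128, -0.002]
ft_force: [1.7, 6.4, -0.6]
width: 34.3
grasp_force: 30.0
t: 15.28
ee_pos: [599.0, -50.4, 188.2]
orientation: [-2.309, -2.129, -0.002]
ft_force: [0.7, 7.3, -1.4]
width: 33.8
grasp_force: 30.0
[599.  -50.4 188.2] -364.6 33.77659716999313 29.99570667743683
wrist 100 [-47.5  82.1] R 28.4 rad 94.9 ang 120.0
wrist 100 [47.7 82.5] R 28.4 rad 95.3 ang 60.0
wrist 100 [83.8  9.3] R 28.4 rad 84.3 ang 6.3
wrist 100 [-94.4   0.1] R 28.5 rad 94.4 ang 179.9
wrist 149 [95.2  0.7] R 28.5 rad 95.2 ang 0.4
scene 100 [-93.4  -0.2] R 30.6 rad 93.4 ang -179.9
scene 100 [ 48.3 -80.1] R 30.6 rad 93.5 ang -58.9
scene 100 [-46.3  82.2] R 29.5 rad 94.3 ang 119.4
scene 100 [48.5 83.6] R 29.5 rad 96.7 ang 59.9
scene 149 [96.7  1.5] R 29.1 rad 96.7 ang 0.9
scene pin top [558.7 158.9  80.4] 34
top 100 [47.4 83. ] R 28.2 rad 95.5 ang 60.3
top 100 [-48.1  83.8] R 27.4 rad 96.6 ang 119.9
top pin top [555.9 158.4  81.6] 18
```

View pics/s5.png

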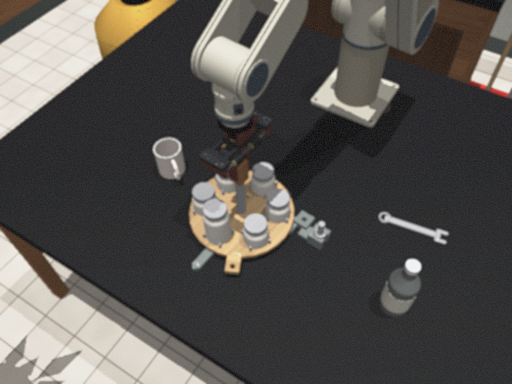

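The scene view shows the tall jar at (216,220), in line with the pointer at (203,260): base y ≈ 1 mm, radius 95 mm. The pin is parked at (320,232), and the handle is gripped with 30 N. Handing in.

```bash
python3 -c "
from workcell import ticket; print(ticket.close_job())"
```

```text
the job is handed in; nothing more can be done
None
```

I handed the job in: the pin hangs upright in the notch and is released, the tall jar stands about 1 mm off the pointer line, and the gripper still holds the handle at 30 N; the verdict was not shown to me.

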